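Lock a printing block into the printing bed

TASK

Load the relief printing block into its wooden bed: slide it so that its far edge tucks under the steel lip, then press its raised near edge down past the sprung catch until the block lies flat on the bed's floor and the catch has sprung back over it. Leave the other things on the table where they are.

Things in the scene. Friction and masses are not known exactly. Their poses are not given: they have to be found in the camera images.
- bed: Wooden printing bed fixed to the table, 217 x 142 mm in plan. Origin: on the table under the recess's centre; +x from the catch (robot's side) to the steel lip, z up. In its frame (mm): recess floor z = 12, recess x -78 (near wall, top z = 20) to +78 (far wall), y -61 to +61 (side walls, top z = 26.5). Behind the near wall the base, 12 high, runs on to x = -128.
- lip_edge (a point): Middle of the lower free edge of the 3 mm thick steel lip: bed frame (64, 0, 26.5) mm, 14.5 mm above the recess floor. The lip covers the recess from here to the far wall at x = 78, over its full width.
- block: Printing block, flat plate 150 (x) x 110 (y) x 10 (z) mm, about 0.2 kg, plywood faced with grey striped lino. Origin: centre of its underside; +x to its front (far) edge, +z out of the lino. It starts loosely between the side walls, its front edge on the recess floor up to 30 mm short of the lip, its rear part propped on the catch and overhanging it towards the robot.
- block_front (a point): Middle of the lower front (far) edge of the block: block frame (75, 0, 0) mm.
- block_rear (a point): Middle of the lower rear (near) edge of the block: block frame (-75, 0, 0) mm.
- catch (a joint): Steel catch in the middle of the near wall, 36 mm wide, sliding along the bed's x: 0 = sprung out over the recess, growing (m) to 0.012 as it is pushed back; spring 1.7 N at 0, 2.6 N at 8 mm. Flat top at bed z = 34.5 mm, x = -120 to -75, then a 60 degree slope down to the nose at x = -69.5.
- catch_nose (a point): Lower edge of the catch's nose: bed frame (-69.5, 0, 23.5) mm with the catch at 0, 1.5 mm above a seated block. With the block pushed against the far wall its lower rear edge lies on the catch's slope; pressing its rear end down with some 5 to 15 N then drives the catch back, the block drops to the floor and the nose springs over it.
- tape: Bystander: roll of white tape lying flat, 96 mm across, 24 mm high; beside the bed. Origin: centre of its underside.
- glue: Bystander: white glue stick with a black cap, standing upright, 28 mm across, 95 mm high; beside the bed. Origin: centre of its underside.
- brayer: Bystander: ink roller (brayer) lying flat, 150 mm long, 86 mm wide, 32 mm high, beside the bed; handle along its -x. Origin: on the table between handle and roller.
- pen_pot: Bystander: steel pot of pens, 84 mm across, pens up to 180 mm high, to the robot's right. Origin: centre of its underside.
- ink_jar: Bystander: closed ink jar, 72 mm across, 85 mm high, to the robot's left. Origin: centre of its underside.
- offcut: Bystander: bare wood offcut 90 x 70 x 12 mm, to the robot's left. Origin: centre of its underside.
- ruler: Bystander: flat steel ruler 200 x 32 x 5 mm, to the robot's right. Origin: centre of its underside.
Things that resemble listed ones, but are neither listed nor needed, are in the scene too. Leave any pink or yellow look-alike of the block alone.

How it is judged (in metres and radians):
On the way:
1. the block's front edge is at least 6 mm under the lip while its rear edge is still up on the catch (at least 8 mm above the recess floor) (x of block_front in the frame of bed above 0.07 m and z of block_front in the frame of bed below 0.022 m and z of block_rear in the frame of bed above 0.02 m and x of block_rear in the frame of bed above -0.085 m), for 0.1 s.
At the end, for the whole second after the job is handed in: The block lies in the recess, lino face up and flat (within 0.03 rad), front and rear lower edges within 3 mm of the recess floor, front edge at least 6 mm under the lip, the catch sprung back over the rear edge (catch within 2 mm of 0), everything at rest (x of block_front in the frame of bed above 0.07 m and z of each of block_front, block_rear in the frame of bed below 0.015 m and angle between block's own z axis and vertical below 0.03 rad and x of block_rear in the frame of bed above -0.0795 m and value of joint catch below 0.002 m and linear speed of block below 0.01 m/s); the robot touches nothing.
It fails at once if any of the tape roll, glue stick, brayer, pen pot, ink jar, wood offcut or ruler is moved more than 25 mm (distance of any of tape, glue, brayer, pen_pot, ink_jar, offcut, ruler from where it was at the start of the episode above 0.025 m).
It also fails if it takes over 32 s, if anything falls off the work surface, if the arm or the gripper's body presses on something with over 40 N, if the wrist force passes 120 N, or if a joint passes its speed limit or range.

ROBOT

A 7-joint arm with a two-finger parallel gripper is mounted at the origin on the work surface. World frame = base frame: x ahead of the robot, y to its left, z up, the work surface at z = 0. Lengths are in m, angles in degrees, forces in N, time in s.
With the tool pointing down it reaches from about 0.425 to 0.875 m from the base axis. Payload 4.7 kg.
Tool frame: the origin (TCP) lies on the front face of the gripper's body, between the roots of the fingers; the fingertips stand 70 mm ahead of it and the grasp point (between the pads) lies 51 mm ahead of it; z points along the fingers, x is the direction in which the jaws open and shut, and the axes are right-handed (so a half turn about z gives the same grasp; the last joint's range is limited). The gripper opens to 87 mm and grips with 3 to 60 N. Pads are 19 mm wide; open, the fingers measure 117 mm over their backs; the gripper's body (75 mm by 190 mm) begins 51 mm behind the grasp point.
Start: joints at [70.709, 18.392, -4.016, 83.108, 1.295, 78.541, -3.26], TCP at [0.223, -0.61, 0.292] pointing down, gripper open.
Joint ranges: [-163.93, 163.93], [-17.29, 119.83], [-79.2, 71.16], [3.27, 140.29], [-89.18, 269.18], [5.43, 117.66], [-154.24, 154.24]. Speed limits (degrees/s): [147.25, 147.25, 180, 180, 180, 180, 180].

INTERFACE

Orientations are given as [roll, pitch, yaw] about the fixed x, y, z axes, in that order (R = Rz(yaw) Ry(pitch) Rx(roll)).
In Python, from cell import * gives the robot as it stands. The module is installed in compiled form; this text tells all that it offers.
- The arm moves only by the shell command python3 -m crank 'ROWS' [FORCE]. ROWS is JSON, a list of rows, each a list of 7 numbers: the finger opening in mm, from 0 to 87, then the shift along the world's x, y, z in mm, then the turn, a rotation vector about the world's x, y, z in degrees. In form: [[gripper, dx, dy, dz, wx, wy, wz], ...]. A call has 1 to 8 rows; each row is the pose to reach, as a shift and turn from the pose measured when the call began; what a row does not reach only later rows make up. A row lasts 1/10 s, in which the tool goes at most 50 mm and 8.59 degrees, less where a joint would pass 70% of its speed; a pose out of reach is approached as far as the arm can. A call with a gripper value outside its range is refused whole. The fingers move at their own pace and stop on an object; FORCE is the grip in N (left out, the last holds). Time passes only in rows, so rows that repeat a pose let the fingers close. It gives the time, the measured TCP pose, the force and the opening at its end, in the units of the state.
- get_obs(): the state, without advancing time (a new reading comes with each control period).
- read_camera(name): name is "scene" or "top"; returns a dict with "img" (384x512x3 uint8, red, green, blue), "K" (3x3 intrinsics, pixels), "cam_to_world" (4x4, takes a point from camera to world coordinates). Camera axes: x right, y down, z forward; pixel columns grow to the right and rows downward; lengths in m; the calibration is good to about 2 mm. A picture is of the moment at which its call begins. There is no depth.
- sign_off(): hands the job in, once; it reports no verdict.
The state is a dict: "time_s": time; "qpos": joint angles; "joint_velocities": joint speeds; "effort": joint torques, N m; "tool_pos": TCP position; "tool_rot": TCP orientation; "force": force on the tool from outside, world axes, zero at the start; "wrist_torque": the same for the moment, N m; "grip_width": finger opening in m.
Only numpy, scipy, OpenCV 4.12 (cv2) and the standard library are available. Lean on these libraries where they do the work, as an engineer would, in place of code of your own. Each camera call takes 0.05 s, during which the arm holds its last target.

## Working session

There is one attempt and no reset: what is moved stays moved. The work goes in short steps, Python scripts to look and compute and a shell command to move; the robot and the scene stay as the last step left them, time stands still between calls to the robot, and variables do not carry over. Pictures are saved under pics/ and viewed, and the job is handed in when it is done.

```bash
mkdir -p pics
python3 - <<'E'
from cell import *
import cv2,numpy as np
o=get_obs();print({k:np.round(v,3).tolist() for k,v in o.items()})
for n in("scene","top"):
    c=read_camera(n);cv2.imwrite(f"pics/{n}0.png",c["img"][:,:,::-1]);print(n,np.round(c["K"],1).tolist(),np.round(c["cam_to_world"],4).tolist())
E
```

```text
{'time_s': 0.0, 'qpos': [70.71, 18.442, -4.015, 83.175, 1.297, 78.542, -3.259], 'joint_velocities': [-0.022, 0.051, 0.08, -0.005, -0.044, 0.035, 0.056], 'effort': [0.001, -49.129, -0.404, -31.252, -0.064, 0.044, 0.0], 'tool_pos': [0.223, -0.61, 0.291], 'tool_rot': [179.993, 0.114, -69.899], 'force': [-0.135, -0.652, -0.098], 'wrist_torque': [-0.018, -0.001, 0.055], 'grip_width': 0.087}
scene [[415.1, 0.0, 250.0], [0.0, 415.1, 193.2], [0.0, 0.0, 1.0]] [[0.4508, 0.5495, -0.7034, 1.4382], [0.8926, -0.2796, 0.3536, -0.4606], [-0.0024, -0.7873, -0.6166, 0.7965], [0.0, 0.0, 0.0, 1.0]]
top [[440.1, 0.0, 255.0], [0.0, 440.1, 193.0], [0.0, 0.0, 1.0]] [[-0.019, -0.9856, 0.1679, 0.3366], [-0.9998, 0.0189, -0.0023, 0.0006], [-0.0009, -0.1679, -0.9858, 1.4299], [0.0, 0.0, 0.0, 1.0]]
```

View pics/scene0.png

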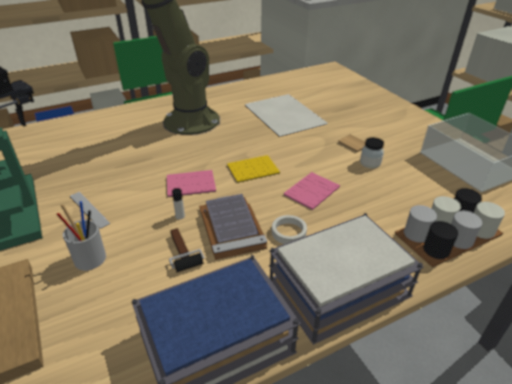

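View pics/top0.png

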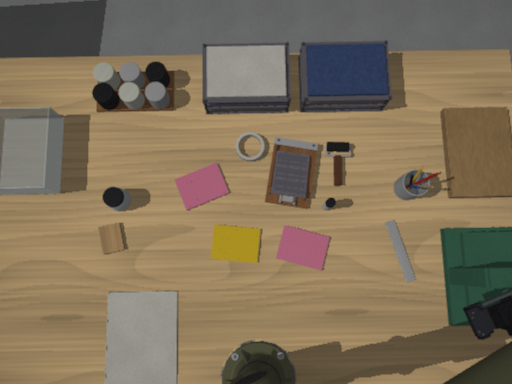

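Candidates for the block, by top pixel:
- Grey striped plate in the wooden bed (291,174).
- Pink plates (203,187) and (303,247), which are look-alikes.
- Yellow plate (236,243), also a look-alike.

I choose the grey one and check it in a close crop. The glue stick stands at (330,203), the brayer at (338,162) and the tape at (251,146).

Run:
```python
import cv2
a=cv2.imread("pics/top0.png")[125:220,230:360];b=cv2.imread("pics/scene0.png")[180:275,160:290]
cv2.imwrite("pics/cropt.png",cv2.resize(a,None,fx=6,fy=6,interpolation=cv2.INTER_CUBIC))
cv2.imwrite("pics/crops.png",cv2.resize(b,None,fx=6,fy=6,interpolation=cv2.INTER_CUBIC))
```

```text
(no output)
```

View pics/cropt.png

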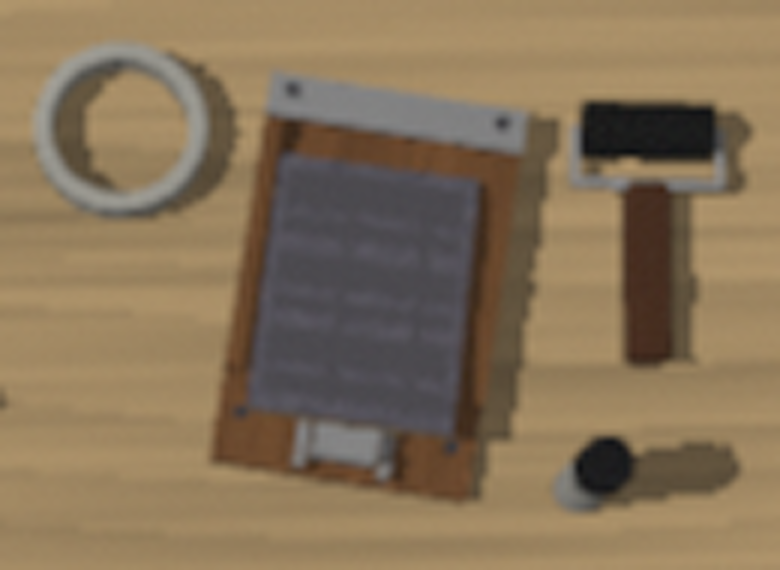

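View pics/crops.png

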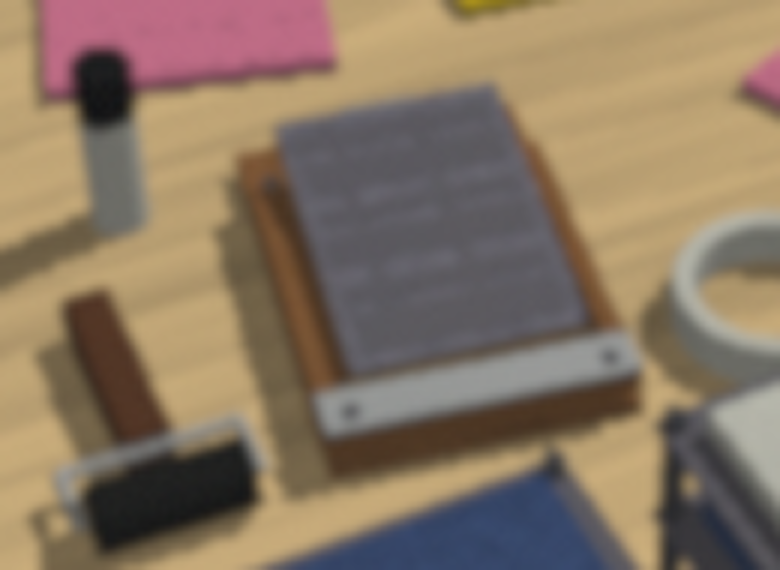

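Both crops show the grey striped plate in the bed, short of the lip, with its rear resting on the catch, so this is the block. Next I measure.

```bash
cat > h.py <<'E'
import numpy as np
K={"scene":[415.1,250.,193.2],"top":[440.1,255.,193.]}
T={"scene":np.array([[0.4508,0.5495,-0.7034,1.4382],[0.8926,-0.2796,0.3536,-0.4606],[-0.0024,-0.7873,-0.6166,0.7965]]),
"top":np.array([[-0.019,-0.9856,0.1679,0.3366],[-0.9998,0.0189,-0.0023,0.0006],[-0.0009,-0.1679,-0.9858,1.4299]])}
OFF={"top":(230,125),"scene":(160,180)}
def ray(c,crop,s=6):
    u=(crop[0]+.5)/s-.5+OFF[c][0];v=(crop[1]+.5)/s-.5+OFF[c][1]
    f,cx,cy=K[c];d=T[c][:,:3]@np.array([(u-cx)/f,(v-cy)/f,1]);return T[c][:,3],d
def on(c,crop,z):
    o,d=ray(c,crop);return o+d*(z-o[2])/d[2]
def tri(pt,ps):
    o1,d1=ray("top",pt);o2,d2=ray("scene",ps)
    A=np.c_[d1,-d2];k=np.linalg.lstsq(A,o2-o1,rcond=None)[0]
    a=o1+d1*k[0];b=o2+d2*k[1];return (a+b)/2,np.linalg.norm(a-b)
E
python3 - <<'E'
from h import *
# lip top corners: far-left, far-right, near-right, near-left (top view, z=29.5)
L=[on("top",p,.0295) for p in((274,72),(529,112),(522,155),(266,113))]
S=[on("scene",p,.0295) for p in((638,372),(325,436),(315,393),(632,332))] # FL,FR,NR,NL
m=np.array([[89,71],[89,-71],[64,-71],[64,71]])/1000.
for P in(L,S):
    P=np.array(P)[:,:2];print(np.round(P,4).tolist(),"w",np.linalg.norm(P[0]-P[1]),np.linalg.norm(P[3]-P[2]),"d",np.linalg.norm(P[0]-P[3]))
    mc=m-m.mean(0);pc=P-P.mean(0)
    yaw=np.arctan2((mc[:,0]*pc[:,1]-mc[:,1]*pc[:,0]).sum(),(mc*pc).sum())
    R=np.array([[np.cos(yaw),-np.sin(yaw)],[np.sin(yaw),np.cos(yaw)]]);t=P.mean(0)-R@m.mean(0)
    print("bed",t,np.degrees(yaw))
    for nm,p in(("nearL",(213,462)),("nearR",(470,500))):
        print(nm,np.round(R.T@(on("top",p,.012)[:2]-t),4))
    for nm,a,b in(("FL",(283,155),(583,322)),("FR",(480,182),(350,370)),("RR",(458,437),(278,127)),("RL",(248,407),(495,88))):
        q,e=tri(a,b);print(nm,np.round(R.T@(q[:2]-t),4),np.round(q[2],4),"gap",round(e,4))
    for nm,p,z in(("glue cap",(605,465),.095),("glue base",(578,490),.0),("brayer handle end",(648,360),.015),("tape",(122,128),.012)):
        q=on("top",p,z);print(nm,np.round(q[:2],4),np.round(R.T@(q[:2]-t),4))
E
```

```text
[[0.7626, -0.0731], [0.7372, -0.2123], [0.713, -0.2074], [0.7394, -0.0681]] w 0.14151982103672903 0.14184033057395345 d 0.02376202360209821
bed [ 0.66285474 -0.12614783] -10.586054001980001
nearL [-0.1286  0.0687]
nearR [-0.1261 -0.0719]
FL [0.045  0.0577] 0.0203 gap 0.0011
FR [ 0.0473 -0.0507] 0.0224 gap 0.0002
RR [-0.0987 -0.0545] 0.0468 gap 0.0058
RL [-0.101   0.0557] 0.0443 gap 0.0014
glue cap [ 0.5313 -0.2331] [-0.1097 -0.1293]
glue base [ 0.5316 -0.2344] [-0.1091 -0.1305]
brayer handle end [ 0.6003 -0.2733] [-0.0344 -0.1562]
tape [0.7374 0.0112] [0.048  0.1487]
[[0.7647, -0.076], [0.7384, -0.2122], [0.7129, -0.2062], [0.7416, -0.0664]] w 0.13873754218372192 0.14262435647119465 d 0.02506849135690822
bed [ 0.66442755 -0.12498915] -11.47385152409557
nearL [-0.1309  0.0652]
nearR [-0.1263 -0.0753]
FL [0.0428 0.0569] 0.0203 gap 0.0011
FR [ 0.0468 -0.0514] 0.0224 gap 0.0002
RR [-0.0991 -0.0575] 0.0468 gap 0.0058
RL [-0.1032  0.0527] 0.0443 gap 0.0014
glue cap [ 0.5313 -0.2331] [-0.109  -0.1325]
glue base [ 0.5316 -0.2344] [-0.1084 -0.1336]
brayer handle end [ 0.6003 -0.2733] [-0.0333 -0.1581]
tape [0.7374 0.0112] [0.0444 0.148 ]
```

Measurements agree with the sizes given:
- **Bed:** about (0.663, -0.126), yaw about -10.8°. Lip width measures 141.5 mm against 142, and the near corners come out at -127 against -128.
- **Block:** front top edge at bed x≈45 mm, z≈21. Rear edge at x≈-102, z≈46, so the block tilts about 11° on the catch.
- **Glue:** bed (-109, -131), clear of the gripper body.

Plan: push with the fingers straddling the catch (60 mm open, jaw axis along bed y), then press the rear down with the same fingers. The approach point is bed (-130, 0), which is world (0.536, -0.101), with tool yaw -100.8°.

```bash
python3 -m crank '[[60,39,63,0,0,0,-4],[60,78,127,0,0,0,-8],[60,117,190,0,0,0,-12],[60,156,254,0,0,0,-16],[60,195,317,0,0,0,-20],[60,234,381,0,0,0,-24],[60,273,445,0,0,0,-28],[60,313,509,0,0,0,-30.9]]'; python3 -m crank '[[60,0,0,0,0,0,0],[60,0,0,0,0,0,0]]'
```

```text
time_s: 0.9
tool_pos: [0.433, -0.2675, 0.2911]
tool_rot: [180.0, 0.1, -101.0]
force: [0.7, -1.0, -0.2]
grip_width: 0.06
time_s: 1.1
tool_pos: [0.4335, -0.2661, 0.2909]
tool_rot: [179.9, 0.1, -100.7]
force: [-0.1, -0.7, 0.9]
grip_width: 0.0601
```

```bash
python3 -m crank '[[60,15,24,0,0,0,0],[60,30,48,0,0,0,0],[60,45,72,0,0,0,0],[60,60,96,0,0,0,0],[60,75,120,0,0,0,0],[60,90,145,0,0,0,0],[60,102.5,165,0,0,0,0],[60,102.5,165,0,0,0,0]]'; python3 -m crank '[[60,0,0,-20,0,0,0],[60,0,0,-40,0,0,0],[60,0,0,-60,0,0,0],[60,0,0,-80,0,0,0],[60,0,0,-100,0,0,0],[60,0,0,-120,0,0,0],[60,0,0,-120,0,0,0]]'
python3 - <<'E'
from cell import *
import cv2
for n,(x,y) in(("scene",(160,150)),("top",(230,125))):
    c=read_camera(n);cv2.imwrite(f"pics/{n}1.png",cv2.resize(c["img"][y:y+100,x:x+130,::-1],None,fx=6,fy=6,interpolation=cv2.INTER_CUBIC))
E
```

```text
time_s: 1.9
tool_pos: [0.5369, -0.0994, 0.2905]
tool_rot: [179.9, 0.2, -100.6]
force: [0.8, 0.3, 0.5]
grip_width: 0.0599
time_s: 2.6
tool_pos: [0.5341, -0.1021, 0.1673]
tool_rot: [179.6, 0.1, -100.7]
force: [-0.7, 0.4, -0.4]
grip_width: 0.0599
```

View pics/scene1.png

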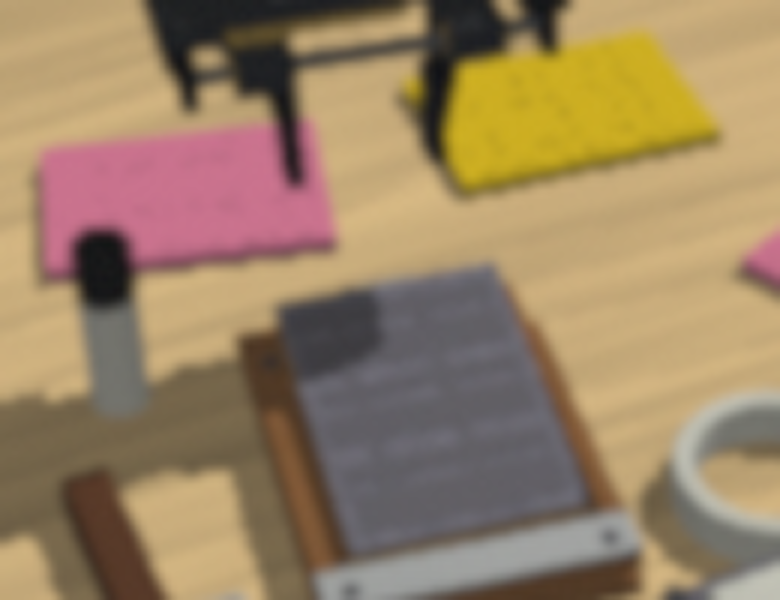

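View pics/top1.png

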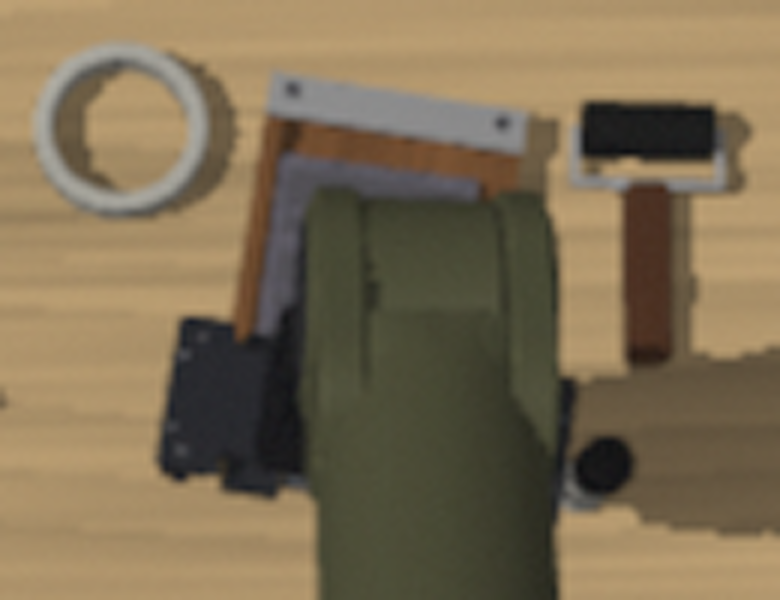

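The scene view shows the open fingers behind the block, tips at about (295,180) and (437,155). The body is still above the glue, whose cap is at (100,260). I shift 5 mm away from the glue and descend to tip height of about 28 mm.

```bash
python3 -m crank '[[60,1,5,-10,0,0,0],[60,2,6,-25,0,0,0],[60,2,6,-40,0,0,0],[60,2,6,-55,0,0,0],[60,2,6,-69,0,0,0],[60,2,6,-69,0,0,0],[60,2,6,-69,0,0,0]]'
```

```text
time_s: 3.4
tool_pos: [0.5382, -0.0952, 0.1009]
tool_rot: [179.8, 0.2, -100.7]
force: [0.1, 0.3, -0.1]
grip_width: 0.06
```

```bash
python3 -m crank '[[60,5,-1,-1,0,0,0],[60,10,-2,-2,0,0,0],[60,15,-3,-2,0,0,0],[60,20,-4,-2,0,0,0],[60,24,-4.6,-2,0,0,0],[60,28,-5.3,-2,0,0,0]]';python3 -m crank '[[60,3,-0.6,0,0,0,0],[60,6,-1.1,0,0,0,0],[60,9,-1.7,0,0,0,0],[60,9,-1.7,0,0,0,0]]'
python3 - <<'E'
from cell import *
import cv2
c=read_camera("scene");cv2.imwrite("pics/scene2.png",cv2.resize(c["img"][150:275,160:290,::-1],None,fx=4.5,fy=4.5,interpolation=cv2.INTER_CUBIC))
E
```

```text
time_s: 4.0
tool_pos: [0.5664, -0.1006, 0.0988]
tool_rot: [179.8, 0.2, -100.7]
force: [-0.2, -0.0, -1.0]
grip_width: 0.0601
time_s: 4.4
tool_pos: [0.5759, -0.1024, 0.0989]
tool_rot: [179.8, 0.2, -100.7]
force: [-0.1, 0.3, 0.4]
grip_width: 0.0601
```

View pics/scene2.png

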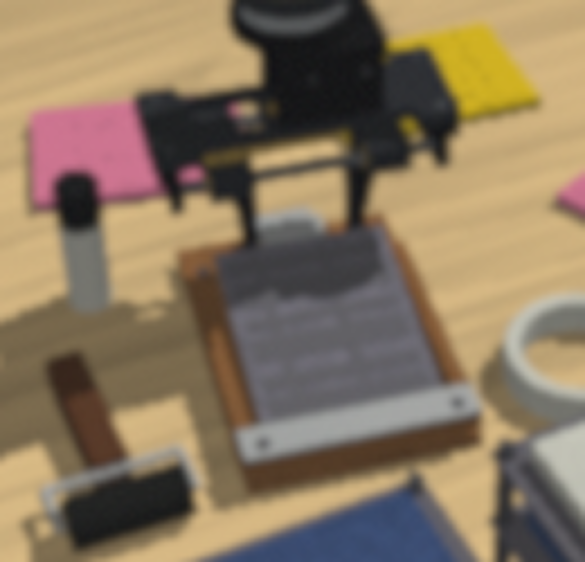

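The block now reaches the lip. Its front edge is occluded at about (350,410), and the fingers sit at its rear, straddling the catch. I keep going gently until the far wall is felt.

```bash
python3 -m crank '[[60,2,-0.4,0,0,0,0],[60,4,-0.8,0,0,0,0],[60,5,-1,0,0,0,0],[60,6,-1.1,0,0,0,0],[60,6,-1.1,0,0,0,0]]';python3 -m crank '[[60,1,-0.2,0,0,0,0],[60,2,-0.4,0,0,0,0],[60,2,-0.4,0,0,0,0]]'
```

```text
time_s: 4.95
tool_pos: [0.5822, -0.1035, 0.0991]
tool_rot: [179.9, 0.2, -100.7]
force: [-0.6, 0.3, -0.2]
grip_width: 0.0599
time_s: 5.25
tool_pos: [0.583, -0.1037, 0.0987]
tool_rot: [179.7, 0.1, -100.7]
force: [-4.7, 0.9, 1.7]
grip_width: 0.06
```

Run:
```python
from cell import *
import cv2,numpy as np
print(get_obs()["force"])
c=read_camera("scene");cv2.imwrite("pics/scene3.png",cv2.resize(c["img"][180:275,190:280,::-1],None,fx=6,fy=6,interpolation=cv2.INTER_CUBIC))
```

```text
[-4.65286826  0.92737841  1.74655997]
```

View pics/scene3.png

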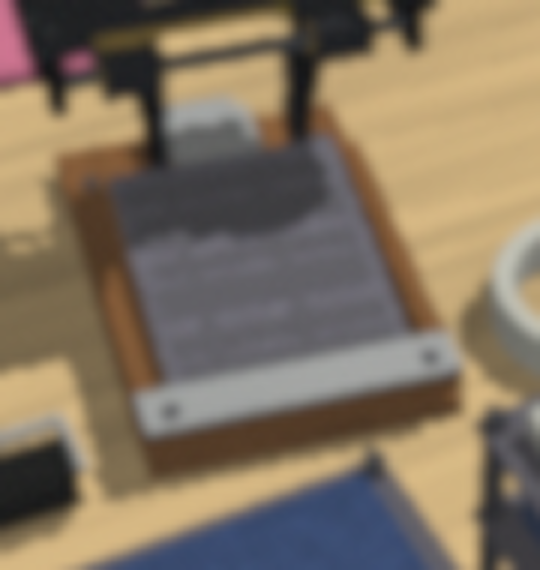

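Contact at 4.7 N, tool at bed x≈-83, where I expected the wall at about -81.5. I push slightly more to tell the wall from a snag.

```bash
python3 -m crank '[[60,2,-0.4,0,0,0,0],[60,3,-0.6,0,0,0,0],[60,3,-0.6,0,0,0,0]]'
python3 - <<'E'
from cell import *
import cv2,numpy as np
print(get_obs()["force"])
c=read_camera("scene");cv2.imwrite("pics/scene4.png",cv2.resize(c["img"][180:275,190:280,::-1],None,fx=6,fy=6,interpolation=cv2.INTER_CUBIC))
from h import *
E
```

```text
time_s: 5.6
tool_pos: [0.5835, -0.1038, 0.0976]
tool_rot: [179.3, 0.1, -100.7]
force: [-8.3, 0.7, 1.6]
grip_width: 0.0598
[-8.2734908   0.69877511  1.62879728]
```

View pics/scene4.png

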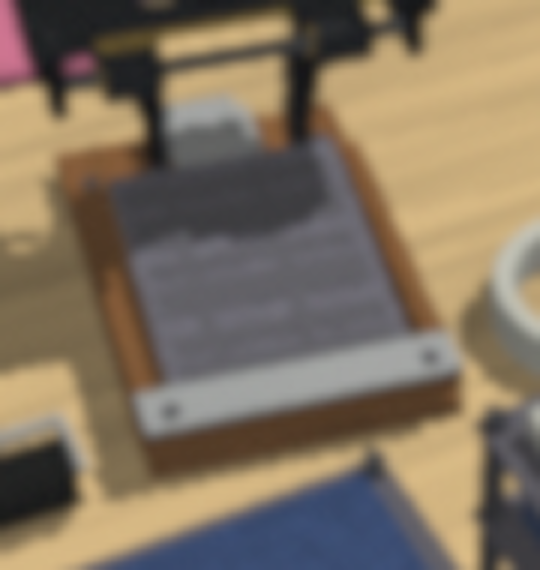

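The reading is stiff: 0.5 mm more travel for 3.6 N more. So the block is against the far wall under the lip, with its rear still up on the catch. I back off, rise, and move above the rear edge.

```bash
python3 -m crank '[[60,-4,0.8,0,0,0,0],[60,-8,1.5,0,0,0,0],[60,-8,1.5,15,0,0,0],[60,-8,1.5,30,0,0,0],[60,-8,1.5,45,0,0,0],[60,8,-1.5,45,0.6,0,0],[60,24,-4.6,45,0.6,0,0],[60,24,-4.6,45,0.6,0,0]]'
python3 - <<'E'
from cell import *
import cv2,numpy as np
print(get_obs()["force"])
c=read_camera("scene");cv2.imwrite("pics/scene5.png",cv2.resize(c["img"][180:275,160:290,::-1],None,fx=6,fy=6,interpolation=cv2.INTER_CUBIC))
E
```

```text
time_s: 6.45
tool_pos: [0.6099, -0.109, 0.1447]
tool_rot: [179.5, 0.7, -100.7]
force: [0.2, -0.5, -0.5]
grip_width: 0.0601
[ 0.1749445  -0.48880827 -0.46115458]
```

View pics/scene5.png

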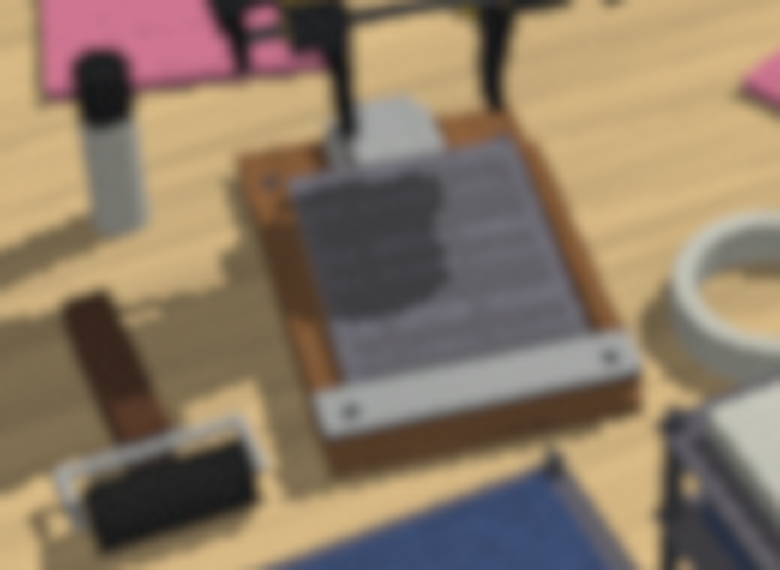

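The block stayed put: rear top corners at (290,183) and (510,138), rear edge on the catch slope, fingers above it. I check the rear edge position against what the geometry requires.

Run:
```python
from h import *
y=np.radians(-10.9);R=np.array([[np.cos(y),-np.sin(y)],[np.sin(y),np.cos(y)]]);t=np.array([.6635,-.1256])
for p in((290,183),(510,138)):
  for z in(.022,.039,.044):print(p,z,np.round(R.T@(on("scene",p,z)[:2]-t),4))
print(R.T@(np.array([.6099,-.109])-t))
```

```text
(290, 183) 0.022 [-0.0852 -0.0513]
(290, 183) 0.039 [-0.0653 -0.0542]
(290, 183) 0.044 [-0.0594 -0.0551]
(510, 138) 0.022 [-0.0889  0.059 ]
(510, 138) 0.039 [-0.0688  0.0537]
(510, 138) 0.044 [-0.0629  0.0522]
[-0.05577197  0.006165  ]
```

This is consistent with the rear top edge at z≈39, x≈-69. Now I press down in small steps.

```bash
python3 -m crank '[[60,0,0,-10,0,0,0],[60,0,0,-20,0,0,0],[60,0,0,-30,0,0,0],[60,0,0,-34,0,0,0],[60,0,0,-36,0,0,0],[60,0,0,-36,0,0,0]]';python3 -m crank '[[60,0,0,-2,0,0,0],[60,0,0,-4,0,0,0],[60,0,0,-6,0,0,0],[60,0,0,-6,0,0,0]]'
```

```text
time_s: 7.1
tool_pos: [0.6084, -0.1085, 0.1077]
tool_rot: [179.3, 0.7, -100.7]
force: [0.3, -0.5, -0.1]
grip_width: 0.0599
time_s: 7.5
tool_pos: [0.6082, -0.1084, 0.1013]
tool_rot: [179.3, 0.7, -100.7]
force: [-0.0, 0.1, 0.9]
grip_width: 0.0601
```

```bash
python3 -m crank '[[60,0,0,-1.5,0,0,0],[60,0,0,-3,0,0,0],[60,0,0,-3,0,0,0]]';python3 -m crank '[[60,0,0,-1.5,0,0,0],[60,0,0,-3,0,0,0],[60,0,0,-3,0,0,0]]'
python3 - <<'E'
from cell import *
import cv2,numpy as np
c=read_camera("scene");cv2.imwrite("pics/scene6.png",cv2.resize(c["img"][180:275,160:290,::-1],None,fx=6,fy=6,interpolation=cv2.INTER_CUBIC))
E
```

```text
time_s: 7.8
tool_pos: [0.608, -0.1085, 0.0979]
tool_rot: [179.3, 0.7, -100.7]
force: [0.2, -0.7, 0.5]
grip_width: 0.0598
time_s: 8.1
tool_pos: [0.6079, -0.1084, 0.0947]
tool_rot: [179.2, 0.7, -100.7]
force: [-0.1, 0.4, -0.9]
grip_width: 0.0601
```

View pics/scene6.png

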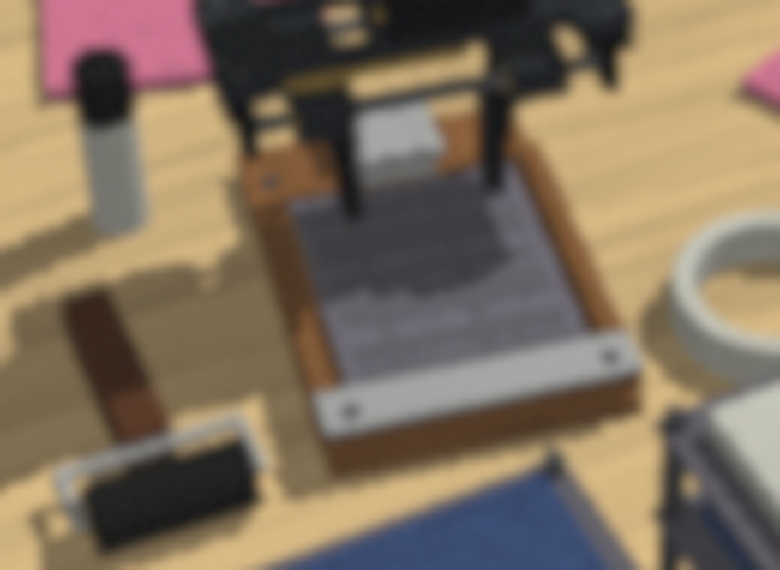

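The rear right corner has moved from (290,183) to (292,203), so the block has dropped and the catch sits above its rear edge. I press a little more to be sure it is on the floor.

```bash
python3 -m crank '[[60,0,0,-1.5,0,0,0],[60,0,0,-3,0,0,0],[60,0,0,-3,0,0,0]]';python3 -m crank '[[60,0,0,-2,0,0,0],[60,0,0,-2,0,0,0]]'
```

```text
time_s: 8.45
tool_pos: [0.6081, -0.1084, 0.0926]
tool_rot: [179.3, 0.7, -100.7]
force: [-2.0, -0.0, 5.2]
grip_width: 0.0599
time_s: 8.65
tool_pos: [0.6082, -0.1084, 0.0925]
tool_rot: [179.3, 0.7, -100.7]
force: [-5.1, 0.8, 11.2]
grip_width: 0.06
```

The tips stop stiffly at z = 22.5 mm with 11 N. Floor plus block thickness is 22 mm, so the block is seated. I rise clear and check.

```bash
python3 -m crank '[[60,0,0,5,0,0,0],[60,0,0,20,0,0,0],[60,-10,0,45,0,0,0],[60,-30,0,80,0,0,0],[60,-60,0,115,0,0,0],[60,-90,0,150,0,0,0],[60,-110,0,170,0,0,0],[60,-110,0,170,0,0,0]]';python3 -m crank '[[60,0,30,0,0,0,0],[60,0,60,0,0,0,0],[60,0,90,0,0,0,0],[60,0,120,0,0,0,0],[60,0,150,0,0,0,0],[60,0,180,0,0,0,0],[60,0,200,0,0,0,0],[60,0,200,0,0,0,0]]'
python3 - <<'E'
from cell import *
import cv2
for n,(x,y) in(("scene",(160,180)),("top",(230,125))):
    c=read_camera(n);cv2.imwrite(f"pics/{n}7.png",cv2.resize(c["img"][y:y+95,x:x+130,::-1],None,fx=6,fy=6,interpolation=cv2.INTER_CUBIC))
    cv2.imwrite(f"pics/{n}7f.png",c["img"][:,:,::-1])
E
```

```text
time_s: 9.45
tool_pos: [0.4981, -0.1088, 0.2669]
tool_rot: [179.6, 0.5, -100.7]
force: [0.4, 0.4, 0.3]
grip_width: 0.0601
time_s: 10.25
tool_pos: [0.4979, 0.0952, 0.2666]
tool_rot: [179.6, 0.6, -100.4]
force: [-0.2, 0.4, 0.9]
grip_width: 0.0597
```

View pics/scene7.png

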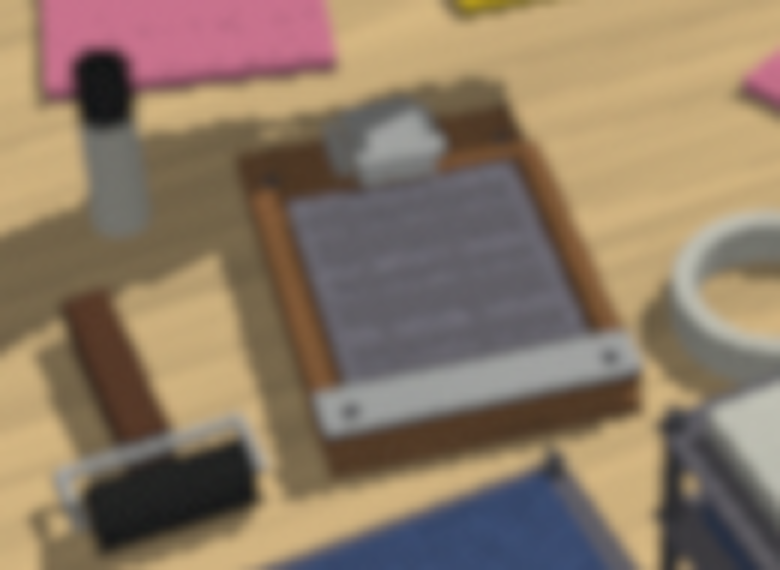

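View pics/top7.png

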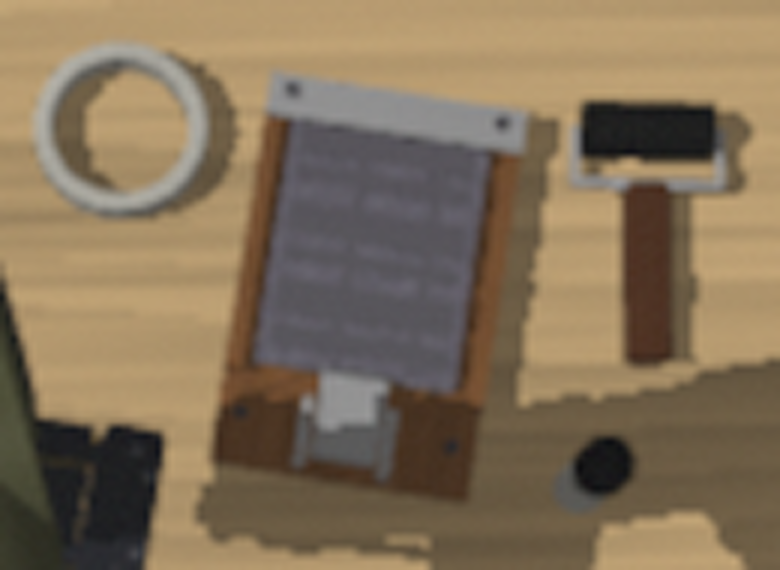

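View pics/top7f.png

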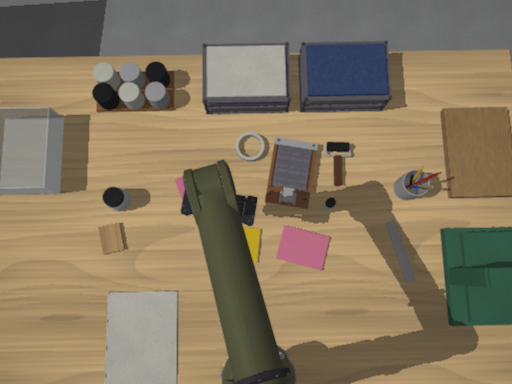

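The block lies flat inside the walls, with the catch over its rear edge (top crop: catch end at about (352,372), rear corners at (255,362) and (455,390)). All bystanders are where they were. One numeric check by triangulating the rear corners:

Run:
```python
from h import *
y=np.radians(-10.9);R=np.array([[np.cos(y),-np.sin(y)],[np.sin(y),np.cos(y)]]);t=np.array([.6635,-.1256])
for a,b in(((455,390),(292,203)),((255,362),(517,162))):
  q,e=tri(a,b);print(np.round(R.T@(q[:2]-t),4),round(q[2],4),round(e,4))
for p in((320,370),(386,380)):print("catch front top",np.round(R.T@(on("top",p,.0345)[:2]-t),4), "nose",np.round(R.T@(on("top",p,.025)[:2]-t),4))
```

```text
[-0.0698 -0.0543] 0.0228 0.0018
[-0.0723  0.0559] 0.0206 0.004
catch front top [-0.0738  0.0189] nose [-0.0719  0.0186]
catch front top [-0.0732 -0.0169] nose [-0.0713 -0.0174]
```

Rear corners are at z≈21.7 and x≈-71, so seated. The catch nose reads about 2 mm short of its sprung position, so I look closer.

Run:
```python
from h import *
import cv2
y=np.radians(-10.9);R=np.array([[np.cos(y),-np.sin(y)],[np.sin(y),np.cos(y)]]);t=np.array([.6635,-.1256])
def proj(c,b):
    w=np.r_[R@np.array(b[:2])+t,b[2]];p=T[c][:,:3].T@(w-T[c][:,3]);f,cx,cy=K[c];return np.array([f*p[0]/p[2]+cx,f*p[1]/p[2]+cy])
for c,(x0,y0) in(("scene",(212,190)),("top",(270,180))):
    im=cv2.resize(cv2.imread(f"pics/{c}7f.png")[y0:y0+30,x0:x0+40],None,fx=18,fy=18,interpolation=cv2.INTER_CUBIC)
    cv2.imwrite(f"pics/z_{c}.png",im)
    for n,b in(("noseL0",(-.0695,.018,.0235)),("noseR0",(-.0695,-.018,.0235)),("noseL4",(-.0735,.018,.0235)),("topL0",(-.075,.018,.0345)),("topR0",(-.075,-.018,.0345)),("rearL",(-.072,.055,.022)),("rearR",(-.072,-.055,.022)),("lipL",(.064,.071,.0295)),("lipR",(.064,-.071,.0295))):
        print(c,n,np.round((proj(c,b)-[x0,y0]+.5)*18-.5))
```

```text
scene noseL0 [380. 347.]
scene noseR0 [160. 387.]
scene noseL4 [374. 331.]
scene topL0 [369. 273.]
scene topR0 [149. 313.]
scene rearL [599. 303.]
scene rearR [-71. 427.]
scene lipL [946. 813.]
scene lipR [   2. 1003.]
top noseL0 [246. 110.]
top noseR0 [443. 143.]
top noseL4 [242. 131.]
top topL0 [245. 128.]
top topR0 [443. 162.]
top rearL [41. 91.]
top rearR [643. 193.]
top lipL [  79. -652.]
top lipR [ 847. -524.]
```

View pics/z_scene.png

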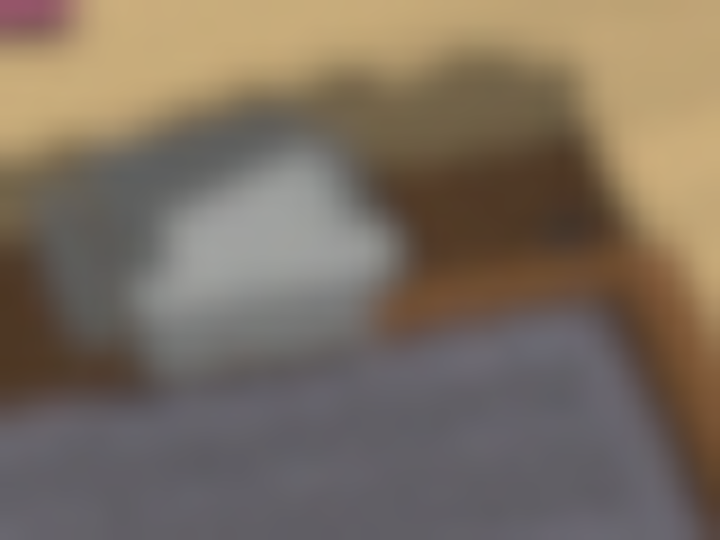

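View pics/z_top.png

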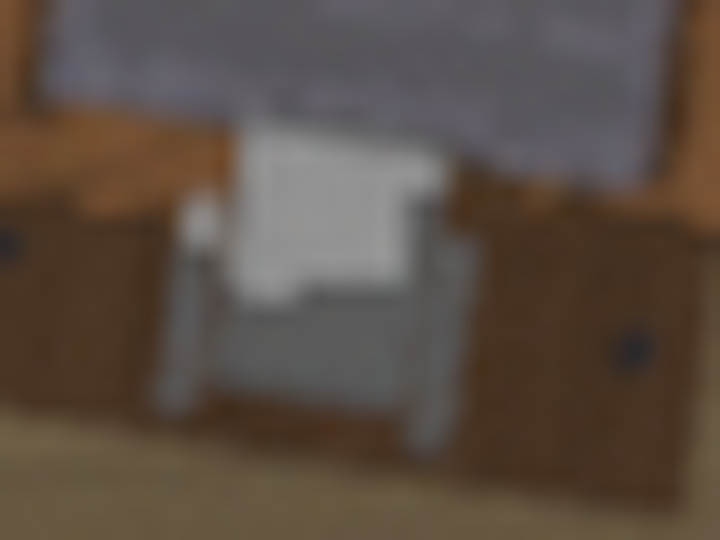

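The nose visibly overlaps the rear edge, but only by about 1 mm in these blurred views, with an arm shadow across it. I move the arm further away and compare the catch's rear end with the first picture, when it was fully sprung out.

```bash
python3 -m crank '[[60,0,40,0,0,0,0],[60,0,80,0,0,0,0],[60,0,120,0,0,0,0],[60,0,160,0,0,0,0],[60,0,200,0,0,0,0],[60,0,240,0,0,0,0],[60,0,260,0,0,0,0],[60,0,260,0,0,0,0]]'
python3 - <<'E'
from cell import *
import cv2,numpy as np
c=read_camera("top");cv2.imwrite("pics/top8f.png",c["img"][:,:,::-1])
a=cv2.imread("pics/top0.png");b=cv2.imread("pics/top8f.png")
f=lambda i:cv2.resize(i[180:212,268:308],None,fx=9,fy=9,interpolation=cv2.INTER_CUBIC)
cv2.imwrite("pics/cmp.png",np.hstack([f(a),f(b)]))
E
```

```text
time_s: 11.15
tool_pos: [0.4978, 0.3531, 0.2656]
tool_rot: [179.5, 0.6, -100.5]
force: [-0.5, 1.0, -0.0]
grip_width: 0.06
```

View pics/cmp.png

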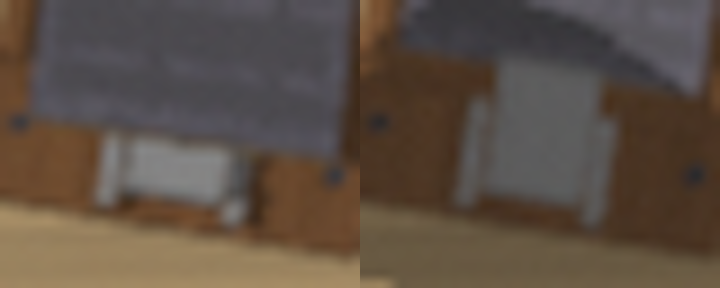

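Left is the start and right is now. The plate's rear edge is at y≈190–203 against about 193–206, at 3 px per mm. I measure that edge sub-pixel.

Run:
```python
import cv2,numpy as np
from scipy.ndimage import map_coordinates
for n in("top0","top8f"):
    g=cv2.imread(f"pics/{n}.png").astype(float)
    g=g[:,:,0]/g.sum(2)  # blue share: steel vs wood, insensitive to shadow
    # axis in image: bed -x direction; use unit vector from lip to catch
    d=np.array([-0.172,.985]);p=np.array([.985,.172])
    c=np.array([268+172/9,180+196/9])-.45
    s=np.arange(-3,3.01,.1);w=np.arange(-3.5,3.6,.5)
    P=c[:,None,None]+d[:,None,None]*s[None,:,None]+p[:,None,None]*w[None,None,:]
    pr=map_coordinates(g,[P[1],P[0]],order=1).mean(1)
    hi,lo=pr[:8].mean(),pr.min();i=np.where(pr<(hi+lo)/2)[0][0]
    print(n,round(hi,3),round(lo,3),"edge px",round(s[i],2))
```

```text
top0 0.332 0.203 edge px 0.7
top8f 0.333 0.217 edge px 0.8
```

The edge shifted only 0.1 px, about 0.3 mm, so the catch is back at its sprung position. I hand in.

```bash
python3 -c "
from cell import *
print(sign_off())"
```

```text
the job is handed in; nothing more can be done
None
```

The block is loaded in its bed and the job is handed in at about 11 s of the 32 s allowed; `sign_off()` gave no verdict.

**What I did:** I pushed the block under the lip with the open fingers straddling the catch until it met the far wall (about 8 N, stiff). Its rear was still up on the catch at that point. I then pressed the rear down with the fingertips on its top face. They stopped stiffly at z ≈ 22.5 mm under 11 N, where a block on the floor would put its top at 22 mm. After that I moved the arm well clear.

**Last checks:**
- **Block:** the rear top corners came out at z ≈ 21–23 mm and x ≈ -71 mm in the bed frame. That means it lies flat on the floor and against the far wall.
- **Catch:** one direct reading of the nose put it about 2 mm short of fully sprung, in a blurred, shadowed picture. Comparing the catch's rear edge with the first picture showed only about 0.3 mm of shift. I trust the second reading, since it doesn't depend on the calibration.
- **Other things on the table:** those in view showed no movement by eye in the later pictures. I did not measure them, and the arm hid parts of the table in each.

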